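# Try the roller catch on the blue cupboard door

### The job

A new roller catch has just been fitted in the small cupboard with the blue door, so try it out: push the blue door shut until the catch snaps and the door stays fully home, then pull it back out through the catch and leave it standing open by at least 40 degrees, ready for things to be put away. Let go of it at the end, and do not disturb the yellow door of the other cupboard or the glass jar.

Things in the scene. Friction and masses are not known exactly. Their poses are not given: they have to be found in the camera images.
- blue_door (a joint): Opening angle of the blue door, rad: 0 fully shut, growing as it swings out to a stop at 1.6. Starts 0.45 to 0.8 open; stays where it is left (hinge friction under 1 N at the handle). A sprung roller catch acts over the last 0.1: from about 0.1 to 0.04 it pushes back (about 6 N at the handle), below that it draws the door home and holds it at 0; pulling out takes a similar force.
- blue_cupboard: Pale wooden cupboard fixed to the worktop, 160 deep, 220 wide, 200 mm high, its front closed by a blue-painted door 216 wide, 190 high, 16 mm thick. Origin: centre of the underside; x points from the front to the back, y to the robot's left, z up. The front faces the robot within 12 degrees. It may stand left or right of its twin with the yellow door.
- blue_post (a point): Handle of the blue door: upright round blue rod, 16 mm thick, top 265 mm above the worktop (65 mm above the cupboard's top), free to be pinched from above; a steel stem joins it to the door at 165 mm height. The point is on its axis, 240 mm up. Axes turn with the door: x square to the door, into the cupboard; y along the door to the hinge; z up. Door's outer face at x = +34 mm.
- blue_hinge (a point): The blue door's vertical hinge line, at the cupboard's left front edge seen from the robot; the point is 240 mm above the worktop. It does not move; its axes turn with the door like the handle's, clockwise seen from above as it opens. The handle rod lies at x = -50 mm, y = -185 mm in these axes.
- yellow_post (a point): The like handle of the other cupboard's yellow door (yellow rod, same sizes, point 240 mm above the worktop; hinge on the right: x = +50 mm, y = -185 mm in its own axes, x pointing into the cupboard). The yellow door stands 0.25 to 0.6 rad open and must stay as it is.
- jar: Clear glass storage jar with an aluminium cap, 84 mm in diameter, 150 mm high, standing on the worktop in front of the gap between the two cupboards. Origin at the centre of its underside, z up. It must stay where it stands.

How it is judged:
By the outcome, as a careful person would: the job done as asked, in the order asked, and still so for the second after the job is handed in, with the robot touching nothing.
It also fails if it takes over 45 s, if anything falls off the work surface, if the arm or the gripper's body presses on something with over 40 N, if the wrist force passes 120 N, or if a joint passes its speed limit or range.

### The arm

A 7-joint arm with a two-finger parallel gripper is mounted at the origin on the work surface. World frame = base frame: x ahead of the robot, y to its left, z up, the work surface at z = 0. Lengths are in mm, angles in rad, forces in N, time in s.
With the tool pointing down it reaches from about 400 to 875 mm from the base axis. Payload 6.5 kg.
Tool frame: the origin (TCP) lies midway between the tips of the shut fingers; the grasp point (between the pads) lies r.pinch_z behind it (r.pinch_z is the distance from the TCP to the grasp point, in mm); y points along the fingers, x is the direction in which the jaws open and shut, and the axes are right-handed (so a half turn about y gives the same grasp; the last joint's range is limited). The gripper opens to 88 mm and grips with 3 to 60 N. Pads are 18 mm wide; open, the fingers measure 123 mm over their backs; the gripper's body (75 mm by 187 mm) begins 45 mm behind the grasp point.
Start: joints at [1.036, 0.536, -0.004, 1.538, 0.003, 1.067, -0.071], TCP at [293.675, -579.866, 238.716] pointing down, gripper open.
Joint ranges: [-2.7, 2.7], [-0.37, 2.16], [-1.27, 1.26], [0.24, 2.4], [-1.31, 4.45], [0.19, 1.91], [-2.76, 2.76]. Speed limits (rad/s): [2.39, 2.39, 3.14, 3.14, 3.14, 3.14, 3.14].

### API

Orientations are given as a unit quaternion [w, x, y, z].
In Python, from bench import r gives the robot as it stands.
- The arm moves only by the shell command python3 -m inch 'ROWS'. ROWS is JSON, a list that holds one entry, the list of rows, each a list of 5 numbers: the finger opening in mm, from 0 to 88.1, then the shift along the tool's x, y, z in mm, then the turn about the tool's y in rad. A call has 1 to 12 rows; each row is the pose to reach, as a shift and turn from the pose commanded when the call began, along the tool's axes at that moment; what a row does not reach only later rows make up. A row lasts 1/8 s, in which the tool goes at most 62.5 mm and 10.7 degrees, less where a joint would pass 70% of its speed; a pose out of reach is approached as far as the arm can. A call with a gripper value outside its range is refused whole. The fingers move at their own pace and stop on an object; the grip force is fixed at half the most. Time passes only in rows, so rows that repeat a pose let the fingers close. It gives the time, the measured TCP pose, the force and the opening at its end, in the units of the state.
- r.observe(): the state, without advancing time (a new reading comes with each control period).
- r.camera(name): name is "side" or "top"; returns a dict with "pixels" (420x560x3 uint8, blue, green, red), "range_z" (420x560 float32, mm along the optical axis (not along the pixel's ray), 0 where there is no reading), "mtx" (3x3 intrinsics, pixels), "k1" (the pictures are not rectified: a ray, as slopes to the right and down, at radius r is drawn at 1 + k1 r^2 times it, then the intrinsics apply), "position" and "attitude" of the camera in the world. Camera axes: x right, y down, z forward; pixel columns grow to the right and rows downward; lengths in mm; the calibration is good to about 2 mm. A picture is of the moment at which its call begins.
- r.sign_off(): hands the job in, once; it reports no verdict.
The state is a dict: "clock": time; "qpos": joint angles; "qd": joint speeds; "joint_efforts": joint torques, N m; "position": TCP position; "eef_rot": TCP orientation; "ft_force": force on the tool from outside, world axes, zero at the start; "wrist_torque": the same for the moment, N m; "finger_gap": opening from 0.0 (shut) to 1.0 (fully open).
Only numpy, scipy, OpenCV 4.12 (cv2) and the standard library are available. Lean on these libraries where they do the work, as an engineer would, in place of code of your own. Each camera call takes 0.05 s, during which the arm holds its last target.

## Working session

There is one attempt and no reset: what is moved stays moved. The work goes in short steps, Python scripts to look and compute and a shell command to move; the robot and the scene stay as the last step left them, time stands still between calls to the robot, and variables do not carry over. Pictures are saved under pics/ and viewed, and the job is handed in when it is done.

```bash
ls; mkdir -p pics
python3 - <<'E'
from bench import r
import cv2,numpy as np
print(r.observe(), r.pinch_z)
for n in("side","top"):
    c=r.camera(n); cv2.imwrite(f"pics/{n}0.png",c["pixels"]); print(n,c["mtx"],c["k1"],c["position"],c["attitude"])
    np.savez(f"pics/{n}0.npz",**{k:np.array(v) for k,v in c.items()})
E
```

```text
pics
{'clock': 0.0, 'qpos': array([ 1.03579985,  0.53713627, -0.00444593,  1.53889043,  0.00259469,
        1.06727558, -0.07123513]), 'qd': array([ 0.00166918,  0.00084106,  0.0002812 ,  0.00043206, -0.00155164,
        0.00068725, -0.00043911]), 'joint_efforts': array([ 1.06436173e-04, -5.70973849e+01,  9.90438536e-01, -2.51603329e+01,
       -5.63260191e-02,  1.78841787e-02,  2.13338317e-04]), 'position': array([ 293.38852669, -579.32623626,  237.85162119]), 'eef_rot': array([ 0.6027427 , -0.60218389,  0.37071962, -0.36965223]), 'ft_force': array([-0.07411133,  0.0755773 , -0.04766122]), 'wrist_torque': array([-0.02541403, -0.01287732,  0.03081206]), 'finger_gap': 0.999355018227119} 18.700000000000003
side [[514.61030639   0.         281.79181821]
 [  0.         514.61030639 209.33282266]
 [  0.           0.           1.        ]] 0.00016497506428921491 [348.30562443 766.85441839 993.0249792 ] [ 0.05656182 -0.1276885   0.91553857 -0.37720755]
top [[438.90490871   0.         288.02619255]
 [  0.         438.90490871 205.90435781]
 [  0.           0.           1.        ]] -0.0024041172006595344 [ 522.1160498   -10.02472055 1075.61568098] [ 0.03323639 -0.69800153  0.71481445 -0.0270095 ]
```

View pics/side0.png

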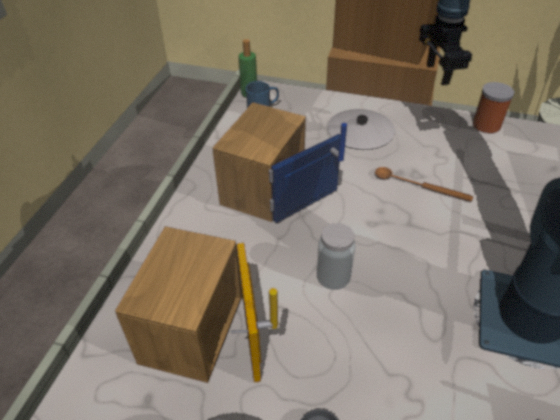

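View pics/top0.png

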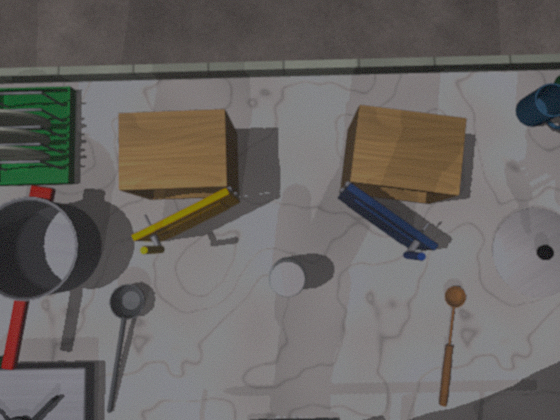

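The side view shows the yellow door near the camera, with its rod at (274,305). The blue door is beyond it, rod top at about (344,130), and the jar is at (337,255). In the top view the blue rod is at (415,256), its hinge at about (345,190), and the jar cap at (288,278).

```bash
cat > h.py <<'E'
import numpy as np,cv2
from scipy.spatial.transform import Rotation as R
def cam(c):
    q=np.array(c["attitude"]); return np.array(c["position"]),R.from_quat(np.r_[q[1:],q[0]]).as_matrix()
def ray(c,u,v):
    p,M=cam(c);K=np.array(c["mtx"]);d=cv2.undistortPoints(np.array([[[u,v]]],float),K,np.array([float(c["k1"]),0,0,0]))[0,0]
    return p,M@np.r_[d,1]
def plane(c,u,v,z):
    p,d=ray(c,u,v); return p+d*(z-p[2])/d[2]
def deep(c):
    h,w=c["range_z"].shape;p,M=cam(c);u,v=np.meshgrid(np.arange(w,dtype=float),np.arange(h,dtype=float))
    d=cv2.undistortPoints(np.stack([u,v],-1).reshape(-1,1,2),np.array(c["mtx"]),np.array([float(c["k1"]),0,0,0])).reshape(h,w,2)
    X=np.concatenate([d,np.ones((h,w,1))],2)*c["range_z"][...,None]
    return X@M.T+p
def two(c1,a,c2,b):
    p,d=ray(c1,*a);q,e=ray(c2,*b);s=np.linalg.lstsq(np.c_[d,-e],q-p,rcond=None)[0]
    A=p+s[0]*d;B=q+s[1]*e;return (A+B)/2,np.linalg.norm(A-B)
E
python3 - <<'E'
from h import *
for n,(x,y,w,h) in {"top":(335,175,120,100),"side":(260,110,100,115)}.items():
    c=dict(np.load(f"pics/{n}0.npz"));im=c["pixels"]
    cv2.imwrite(f"pics/z{n}.png",cv2.resize(im[y:y+h,x:x+w],None,fx=5,fy=5,interpolation=cv2.INTER_CUBIC))
    P=deep(c);b=cv2.cvtColor(im,cv2.COLOR_BGR2HSV)
    m=(b[...,0]>105)&(b[...,0]<130)&(b[...,1]>130)&(c["range_z"]>0)
    m2=np.zeros_like(m);m2[y:y+h,x:x+w]=m[y:y+h,x:x+w]
    Q=P[m2]; print(n,len(Q),Q.min(0),Q.max(0))
    s=Q[Q[:,2]>210]; print("rod",len(s),s.mean(0),s.min(0),s.max(0))
    j=P[(P[...,2]>140)&(P[...,2]<160)&(abs(P[...,0]-330)<150)]
E
```

```text
top 491 [ 488.05962907 -296.58817349  147.75099365] [ 636.72429598 -125.3270314   266.74290111]
rod 44 [ 493.41784478 -244.08731847  263.30201582] [ 488.05962907 -250.72460803  244.96000817] [ 499.04615626 -237.69763773  266.74290111]
side 291 [ 486.52308877 -280.0243612    47.82912758] [ 631.68010821 -122.40772459  265.6465361 ]
rod 36 [ 489.98714855 -239.0460583   242.91528531] [ 486.52308877 -249.43812575  211.09289767] [ 493.41385061 -232.38944206  265.6465361 ]
```

View pics/ztop.png

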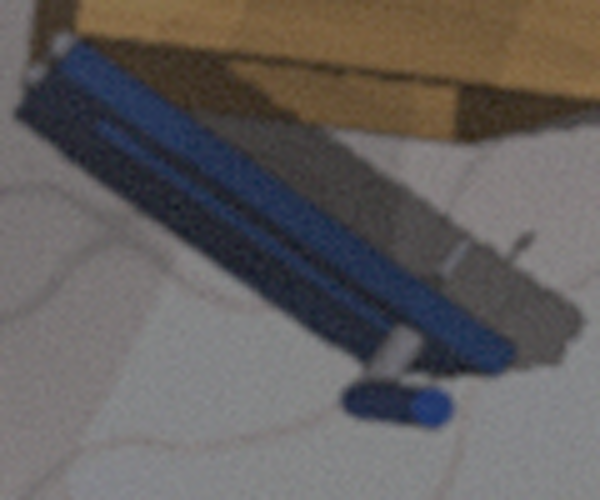

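View pics/zside.png

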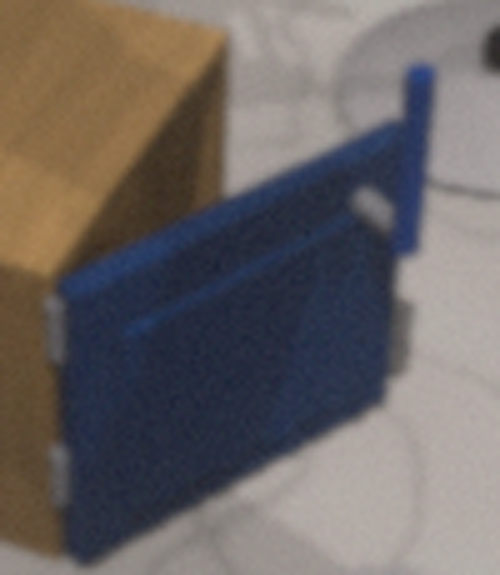

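Run:
```python
from h import *
t=dict(np.load("pics/top0.npz"));s=dict(np.load("pics/side0.npz"))
rt,e=two(t,(421.2,256.0),s,(343.8,123.9)); print("rodtop",rt,e)
# rod foot check: top-of-rod at 265
print(plane(t,421.2,256,265))
# door top strip edges in top view at z=195
a=[plane(t,335+x/5-.4,175+y/5-.4,195) for x,y in((85,40),(515,350),(60,68),(482,372))]
for p in a: print(p)
d1=a[0]-a[1];d2=a[2]-a[3];print(np.degrees(np.arctan2(d1[1],d1[0])),np.degrees(np.arctan2(d2[1],d2[0])),np.linalg.norm(d1[:2]),np.linalg.norm(d2[:2]))
P=deep(t);S=deep(s)
im=t["pixels"];b=cv2.cvtColor(im,cv2.COLOR_BGR2HSV)
for nm,c,P in(("t",t,P),("s",s,S)):
  b=cv2.cvtColor(c["pixels"],cv2.COLOR_BGR2HSV);m=(b[...,0]>105)&(b[...,0]<130)&(b[...,1]>100)
  Q=P[m&(P[...,2]>20)&(P[...,2]<200)&(P[...,0]>480)&(P[...,0]<660)&(P[...,1]<-100)&(P[...,1]>-330)]
  if nm=="t": Q=Q[Q[:,2]>185]
  l=cv2.fitLine(Q[:,:2].astype(np.float32),cv2.DIST_HUBER,0,.01,.01).ravel();print(nm,len(Q),l,np.degrees(np.arctan2(l[1],l[0])))
# cupboard top corners
P=deep(t);m=(abs(P[...,2]-200)<6)&(P[...,0]>560)&(t["range_z"]>0)
for sgn in(1,-1):
  mm=(m&(P[...,1]*sgn>60)&(abs(P[...,1])<450)).astype(np.uint8);n,lab,st,_=cv2.connectedComponentsWithStats(mm);k=1+st[1:,4].argmax()
  bx=cv2.minAreaRect(P[lab==k][:,:2].astype(np.float32));print(bx,cv2.boxPoints(bx))
# jar cap
m=((abs(P[...,2]-150)<8)&(P[...,0]<560)&(P[...,0]>350)&(abs(P[...,1])<100));print("jar",P[m].mean(0),P[m].min(0),P[m].max(0),m.sum())
# yellow rod
m=((P[...,2]>240)&(P[...,1]>100)&(P[...,2]<275)&(P[...,0]<620)&(P[...,1]<400));print("yel",P[m].mean(0),m.sum())
```

```text
rodtop [ 492.19268983 -246.21117232  262.89565205] 2.5645670591817376
[ 493.52051878 -245.30298896  265.        ]
[ 641.56593406 -132.64721867  195.        ]
[ 512.85345655 -299.3173198   195.        ]
[ 630.42695381 -122.16556119  195.        ]
[ 504.44153586 -285.75971104  195.        ]
52.32256424150634 52.39978842287628 210.58448299584057 206.4833441243528
t 734 [   0.60223067    0.7983221   571.32294    -210.35057   ] 52.97017
s 2148 [   0.62237155    0.78272194  571.12476    -191.86203   ] 51.51047
((720.3427124023438, 229.52902221679688), (160.7645263671875, 220.3434600830078), 0.7538055777549744) [[638.518   338.63373]
 [641.4168  118.30932]
 [802.1674  120.42432]
 [799.2686  340.74872]]
((707.6646728515625, -249.72933959960938), (218.8321990966797, 161.36334228515625), 81.20011138916016) [[ 611.19385 -345.51447]
 [ 770.6577  -370.20044]
 [ 804.1355  -153.94421]
 [ 644.67163 -129.25824]]
jar [450.01088442   1.93650736 149.0750192 ] [414.74458841 -32.9252883  143.83808047] [485.67589213  36.57148661 154.5358401 ] 942
yel [517.13718177 262.27615694 259.76560976] 86
```

```bash
cat >> h.py <<'E'
H=np.array([645.3,-130.0]);F0=np.radians(81.2)
def rod(th):
    f=F0-th;y=np.array([np.cos(f),np.sin(f)]);x=np.array([y[1],-y[0]]);return H-50*x-185*y, f-np.pi/2   # position, angle of door x
def st(r):
    o=r.observe();q=o["eef_rot"];M=R.from_quat(np.r_[q[1:],q[0]]).as_matrix();return o,M
def rows(r,targets,zt=None,flip=0):
    # targets: (xy, z TCP, yaw of tool x)
    o,M=st(r)
    y0=np.arctan2(M[1,0],M[0,0])
    for xy,z,yaw in targets:
        d=np.r_[xy,z]-o["position"];w=(yaw-y0+np.pi/2)%np.pi-np.pi/2  # half-turn symmetric
        if M[2,1]<0:w=-w   # tool y points down
        s=M.T@d;print(np.round(s,1),"turn",round(w,3))
    print("pos",o["position"].round(1),"yaw",round(np.degrees(y0),1),"F",o["ft_force"].round(1),"gap",round(88*o["finger_gap"],1),"t",o["clock"],"q7",o["qpos"].round(2))
E
python3 - <<'E'
from h import *
from bench import r
o,M=st(r);print(M.round(3))
p,a=rod(.503);print(p,np.degrees(a))
rows(r,[(np.array([493,-246]),300,a),(np.array([493,-246]),223,a)])
E
```

```text
[[ 0.452 -0.001  0.892]
 [-0.892  0.001  0.452]
 [-0.002 -1.    -0.   ]]
[ 492.76860835 -246.01368265] -37.61977709508041
[-207.3  -61.8  328.7] turn -0.445
[-207.2   15.2  328.7] turn -0.445
pos [ 293.4 -579.4  237.9] yaw -63.1 F [ 0.2  0.  -0.3] gap 87.7 t 0.1 q7 [ 1.04  0.54 -0.    1.54  0.    1.07 -0.07]
```

```bash
python3 -m inch '[[[88,0,-40,0,0],[88,0,-62,0,0],[88,-30,-62,50,-0.08],[88,-60,-62,95,-0.16],[88,-90,-62,143,-0.24],[88,-120,-62,190,-0.32],[88,-150,-62,238,-0.4],[88,-180,-62,286,-0.445],[88,-200,-62,317,-0.445],[88,-207,-62,329,-0.445],[88,-207,-62,329,-0.445],[88,-207,-62,329,-0.445]]]'
python3 - <<'E'
from h import *
from bench import r
p,a=rod(.503)
rows(r,[(p,223,a)])
for n in("top","side"):
    c=r.camera(n);np.savez(f"pics/{n}1.npz",**c);cv2.imwrite(f"pics/{n}1.png",c["pixels"])
E
```

```text
clock: 1.6
position: [492.5, -248.7, 300.5]
eef_rot: [-0.669, 0.669, -0.229, 0.229]
ft_force: [-0.2, -1.5, 0.2]
finger_gap: 1.0
[-1.4 77.5  2.4] turn -0.003
pos [ 492.5 -248.7  300.5] yaw -37.8 F [-0.2 -1.5  0.2] gap 88.0 t 1.6 q7 [ 0.58  0.32 -0.24  1.72  0.08  1.11 -0.35]
```

View pics/side1.png

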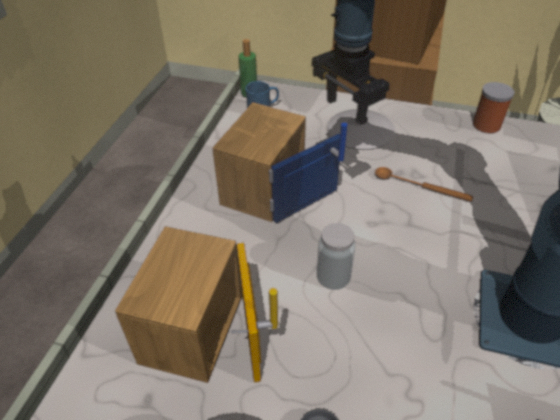

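View pics/top1.png

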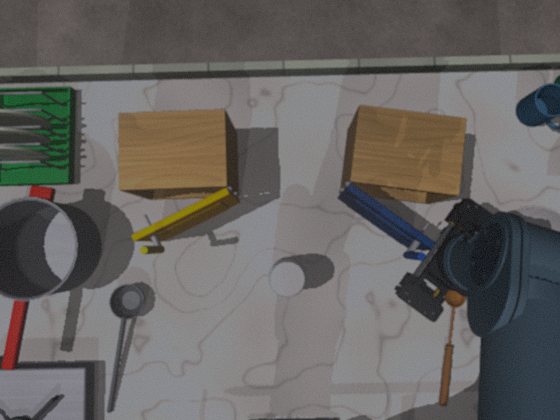

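The side view shows the finger tips at about (332,98) and (362,120). They straddle the upward line of the blue rod, whose top is at (344,125). The top view shows nothing else disturbed, so I'll go down.

```bash
python3 -m inch '[[[88,-1,20,2,0],[88,-1,40,2,0],[88,-1,60,2,0],[88,-1,77,2,0],[88,-1,77,2,0]]]'
python3 - <<'E'
from h import *
from bench import r
p,a=rod(.503)
rows(r,[(p,223,a)])
c=r.camera("side");x,y,w,h=290,40,120,110;cv2.imwrite("pics/side2.png",cv2.resize(c["pixels"][y:y+h,x:x+w],None,fx=5,fy=5))
E
```

```text
clock: 2.33
position: [493.1, -244.6, 222.6]
eef_rot: [0.669, -0.669, 0.229, -0.228]
ft_force: [0.5, -0.6, -0.4]
finger_gap: 0.998
[ 0.6 -0.4 -1.3] turn -0.001
pos [ 493.1 -244.6  222.6] yaw -37.7 F [ 0.5 -0.6 -0.4] gap 87.8 t 2.325 q7 [ 0.56  0.4  -0.24  1.81  0.11  0.95 -0.38]
```

View pics/side2.png

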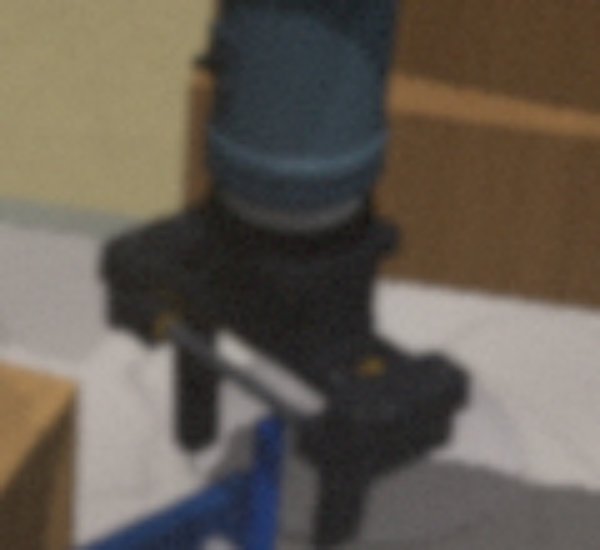

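The zoomed view shows the rod (top at about (268,420) in the crop) between the two fingers and clear of the body. Next I close.

```bash
python3 -m inch '[[[40,0,0,0,0],[8,0,0,0,0],[8,0,0,0,0],[8,0,0,0,0],[8,0,0,0,0],[8,0,0,0,0]]]'
python3 - <<'E'
from h import *
from bench import r
T=[]
for th in (.44,.38,.32,.26,.2,.15,.1,.06,.03,0,0):
    p,a=rod(th);T.append((p,223,a))
rows(r,T)
E
```

```text
clock: 3.12
position: [494.1, -244.4, 223.7]
eef_rot: [-0.669, 0.669, -0.228, 0.228]
ft_force: [0.5, -0.2, -0.1]
finger_gap: 0.341
[11.7  0.7 -4.9] turn -0.063
[23.   0.7 -6.8] turn -0.123
[34.5  0.7 -8.1] turn -0.183
[46.   0.7 -8.7] turn -0.243
[57.5  0.7 -8.6] turn -0.303
[67.   0.7 -8. ] turn -0.353
[76.5  0.7 -6.9] turn -0.403
[84.1  0.7 -5.7] turn -0.443
[89.7  0.7 -4.5] turn -0.473
[95.3  0.7 -3.3] turn -0.503
[95.3  0.7 -3.3] turn -0.503
pos [ 494.1 -244.4  223.7] yaw -37.6 F [ 0.5 -0.2 -0.1] gap 30.0 t 3.125 q7 [ 0.56  0.4  -0.24  1.81  0.11  0.95 -0.38]
```

```bash
python3 -m inch '[[[8,0,0,0,0],[8,0,0,0,0],[8,0,0,0,0],[8,0,0,0,0]]]'
python3 - <<'E'
from h import *
from bench import r
T=[]
for th in (.44,.38,.32,.26,.2,.15,.1,.06,.03,0,0):
    p,a=rod(th);T.append((p,223,a))
rows(r,T)
E
```

```text
clock: 3.62
position: [494.0, -244.4, 223.7]
eef_rot: [-0.669, 0.669, -0.228, 0.228]
ft_force: [-0.5, 0.8, -0.3]
finger_gap: 0.171
[11.8  0.7 -4.9] turn -0.063
[23.1  0.7 -6.8] turn -0.123
[34.5  0.7 -8.1] turn -0.183
[46.   0.7 -8.7] turn -0.243
[57.5  0.7 -8.5] turn -0.303
[67.1  0.7 -7.9] turn -0.353
[76.6  0.7 -6.8] turn -0.403
[84.1  0.7 -5.6] turn -0.443
[89.8  0.7 -4.5] turn -0.473
[95.4  0.7 -3.2] turn -0.503
[95.4  0.7 -3.2] turn -0.503
pos [ 494.  -244.4  223.7] yaw -37.6 F [-0.5  0.8 -0.3] gap 15.1 t 3.625 q7 [ 0.56  0.4  -0.24  1.81  0.11  0.95 -0.38]
```

```bash
python3 -m inch '[[[8,5,0,-2,-0.03],[8,12,0,-4,-0.06],[8,23,0,-6,-0.12],[8,34,0,-7,-0.18],[8,46,0,-7.5,-0.24],[8,57,0,-7.5,-0.3],[8,67,0,-7,-0.353],[8,67,0,-7,-0.353]]]'
python3 - <<'E'
from h import *
from bench import r
T=[]
for th in (.1,.07,.04,.02,0,-.02,-.03):
    p,a=rod(th);T.append((p,223,a))
rows(r,T)
o=r.observe();v=H-o["position"][:2];print("theta est",F0-np.arctan2(v[1],v[0])-0+np.arctan2(50,185)*-1, np.hypot(*v),np.hypot(50,185))
E
```

```text
clock: 4.62
position: [544.7, -289.8, 223.7]
eef_rot: [0.7, -0.698, 0.105, -0.107]
ft_force: [2.6, 4.6, 0.1]
finger_gap: 0.172
[ 7.5  0.7 -4.7] turn -0.047
[13.2  0.7 -5.8] turn -0.077
[18.8  0.7 -6.8] turn -0.107
[22.6  0.7 -7.4] turn -0.127
[26.4  0.7 -7.9] turn -0.147
[30.2  0.7 -8.3] turn -0.167
[32.1  0.7 -8.4] turn -0.177
pos [ 544.7 -289.8  223.7] yaw -17.2 F [2.6 4.6 0.1] gap 15.1 t 4.625 q7 [ 0.63  0.51 -0.29  1.63  0.17  1.02 -0.02]
theta est 0.14431806566061117 188.86954291979154 191.637678967368
```

```bash
python3 -m inch '[[[8,4,0,-0.5,-0.025],[8,8,0,-1,-0.05],[8,13,0,-1.5,-0.077],[8,19,0,-2.5,-0.107],[8,23,0,-3,-0.127],[8,27,0,-3.5,-0.147],[8,29,0,-3.5,-0.15],[8,29,0,-3.5,-0.15]]]'
python3 - <<'E'
from h import *
from bench import r
T=[]
for th in (0,-.02):
    p,a=rod(th);T.append((p,223,a))
rows(r,T)
for n in("top","side"):
    c=r.camera(n);np.savez(f"pics/{n}3.npz",**c);cv2.imwrite(f"pics/{n}3.png",c["pixels"])
E
```

```text
clock: 5.62
position: [566.7, -301.5, 223.6]
eef_rot: [0.706, -0.704, 0.057, -0.052]
ft_force: [-10.6, 8.6, 9.6]
finger_gap: 0.172
[ 1.4  0.6 -3.5] turn 0.0
[ 5.1  0.5 -4.4] turn -0.02
pos [ 566.7 -301.5  223.6] yaw -8.8 F [-10.6   8.6   9.6] gap 15.1 t 5.625 q7 [ 0.64  0.56 -0.32  1.55  0.19  1.06  0.12]
```

View pics/side3.png

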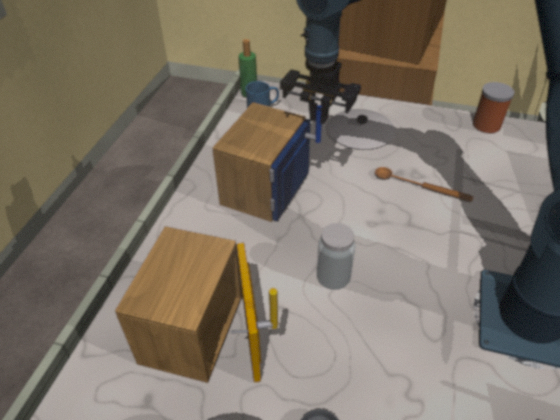

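The side view shows the blue door against its cupboard front, with the jar and yellow door unmoved. I'll open the fingers to see whether it stays home.

```bash
python3 -m inch '[[[30,0,0,0,0],[45,0,0,0,0],[45,0,0,0,0],[45,0,0,0,0],[45,0,0,0,0],[45,0,0,0,0],[45,0,0,0,0],[45,0,0,0,0]]]'
python3 - <<'E'
from h import *
from bench import r
p,a=rod(0);rows(r,[(p,223,a)])
c=r.camera("side");x,y,w,h=200,60,160,120;cv2.imwrite("pics/side4.png",cv2.resize(c["pixels"][y:y+h,x:x+w],None,fx=5,fy=5,interpolation=cv2.INTER_CUBIC))
P=deep(c);b=cv2.cvtColor(c["pixels"],cv2.COLOR_BGR2HSV);m=(b[...,0]>105)&(b[...,0]<130)&(b[...,1]>100)
Q=P[m&(P[...,2]>20)&(P[...,2]<190)&(P[...,0]>480)&(P[...,0]<660)&(P[...,1]<-130)&(P[...,1]>-330)]
l=cv2.fitLine(Q[:,:2].astype(np.float32),cv2.DIST_HUBER,0,.01,.01).ravel();print(len(Q),l,np.degrees(np.arctan2(l[1],l[0])))
s=P[m&(P[...,2]>205)&(P[...,2]<270)&(P[...,0]<650)&(P[...,1]<-230)&(P[...,1]>-360)];print(len(s),s.mean(0))
E
```

```text
clock: 6.72
position: [569.5, -302.8, 223.7]
eef_rot: [-0.705, 0.705, -0.054, 0.054]
ft_force: [0.6, 0.1, 0.5]
finger_gap: 0.514
[-1.5  0.7 -2.6] turn -0.0
pos [ 569.5 -302.8  223.7] yaw -8.8 F [0.6 0.1 0.5] gap 45.3 t 6.725 q7 [ 0.64  0.56 -0.32  1.55  0.19  1.06  0.12]
214 [ 1.8708590e-01  9.8234355e-01  6.0627399e+02 -2.3608304e+02] 79.217224
75 [ 562.84123339 -296.21349253  234.82250168]
```

View pics/side4.png

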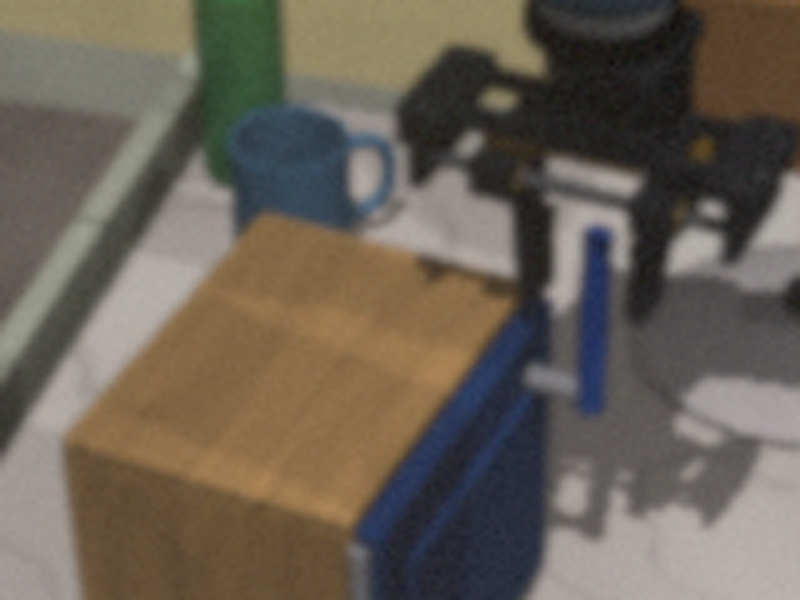

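The zoom shows the door's top edge parallel with and against the cupboard front, and the rod standing free between the fingers at about (597,230) in the crop. I'll regrip and give a slightly firmer push to confirm it is on its stop.

```bash
python3 -m inch '[[[8,0,0,0,0],[8,0,0,0,0],[8,0,0,0,0],[8,0,0,0,0],[8,0,0,0,0],[8,0,0,0,0],[8,0,0,0,0],[8,2,0,0,0],[8,4,0,0,0],[8,4,0,0,0]]]'
python3 - <<'E'
from h import *
from bench import r
p,a=rod(0);rows(r,[(p,223,a)])
E
```

```text
clock: 8.02
position: [566.6, -302.5, 223.4]
eef_rot: [0.706, -0.704, 0.06, -0.05]
ft_force: [-23.3, 5.9, 16.6]
finger_gap: 0.175
[ 1.3  0.4 -2.5] turn -0.002
pos [ 566.6 -302.5  223.4] yaw -8.9 F [-23.3   5.9  16.6] gap 15.4 t 8.025 q7 [ 0.63  0.57 -0.32  1.55  0.19  1.07  0.11]
```

The rod stayed at x = 566.6 when the push went from 10.6 to 23 N, so the door is on its stop. Next is the pull.

```bash
cat >> h.py <<'E'
H=np.array([644.8,-128.2])
E
python3 - <<'E'
from h import *
q=np.array([573.4,-303.5]);y0=np.radians(-8.8)
X=np.array([np.cos(y0),np.sin(y0)]);Z=np.array([-X[1],X[0]])
for th in(0,.03,.06,.1,.15,.2,.26,.32,.38,.44,.5):
    p,a=rod(th);d=p-q;print(th,p.round(1),(d@X).round(1),(d@Z).round(1),round(-(a-y0),3))
E
```

```text
0 [ 567.1 -303.4] -6.3 -0.8 -0.0
0.03 [ 561.9 -301. ] -11.8 0.7 0.03
0.06 [ 556.7 -298.4] -17.3 2.5 0.06
0.1 [ 550.  -294.7] -24.5 5.1 0.1
0.15 [ 541.8 -289.8] -33.3 8.7 0.15
0.2 [ 533.8 -284.4] -42.0 12.8 0.2
0.26 [ 524.7 -277.5] -52.1 18.2 0.26
0.32 [ 515.9 -270. ] -61.9 24.3 0.32
0.38 [ 507.7 -262.1] -71.3 30.9 0.38
0.44 [ 499.9 -253.6] -80.3 38.1 0.44
0.5 [ 492.6 -244.7] -88.8 45.8 0.5
```

```bash
python3 -m inch '[[[8,-4,0,0,0],[8,-8,0,0,0.01],[8,-12,0,1,0.03],[8,-17,0,2.5,0.06],[8,-24,0,5,0.1],[8,-33,0,9,0.15],[8,-42,0,13,0.2],[8,-52,0,18,0.26],[8,-62,0,24,0.32],[8,-71,0,31,0.38],[8,-80,0,38,0.44],[8,-80,0,38,0.44]]]'
python3 - <<'E'
from h import *
from bench import r
T=[]
for th in (.5,.56,.62,.68,.74,.8,.86,.92,.98,1.0):
    p,a=rod(th);T.append((p,223,a))
rows(r,T)
c=r.camera("side");cv2.imwrite("pics/side5.png",c["pixels"])
E
```

```text
clock: 9.52
position: [499.6, -252.8, 223.6]
eef_rot: [0.676, -0.676, 0.207, -0.206]
ft_force: [1.9, 0.4, -2.8]
finger_gap: 0.171
[-10.3   0.6   2.8] turn 0.06
[-21.1   0.6   6.8] turn 0.12
[-31.6   0.6  11.4] turn 0.18
[-41.8   0.6  16.7] turn 0.24
[-51.7   0.6  22.6] turn 0.3
[-61.2   0.6  29. ] turn 0.36
[-70.4   0.7  36. ] turn 0.42
[-79.    0.7  43.5] turn 0.48
[-87.3   0.7  51.5] turn 0.54
[-89.9   0.7  54.3] turn 0.56
pos [ 499.6 -252.8  223.6] yaw -34.0 F [ 1.9  0.4 -2.8] gap 15.0 t 9.525 q7 [ 0.58  0.41 -0.25  1.78  0.12  0.96 -0.31]
```

View pics/side5.png

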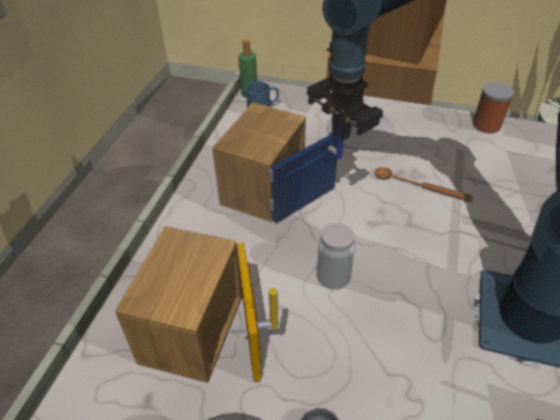

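The door followed through the catch to about 0.44 rad. It is still gripped, and the jar at (337,255) and the yellow door are unmoved. I'll carry on opening it.

```bash
python3 -m inch '[[[8,-10,0,3,0.06],[8,-21,0,7,0.12],[8,-32,0,11.5,0.18],[8,-42,0,16.5,0.24],[8,-52,0,22.5,0.3],[8,-61,0,29,0.36],[8,-70,0,36,0.42],[8,-79,0,43.5,0.48],[8,-83,0,47.5,0.51],[8,-83,0,47.5,0.51],[8,-83,0,47.5,0.51]]]'
python3 - <<'E'
from h import *
from bench import r
p,a=rod(.95);rows(r,[(p,223,a)])
E
python3 -m inch '[[[30,0,0,0,0],[60,0,0,0,0],[70,0,0,0,0],[70,0,0,0,0],[70,0,0,0,0],[70,0,0,0,0],[70,0,0,0,0],[70,0,0,0,0],[70,0,-10,0,0],[70,0,-40,0,0],[70,0,-70,0,0],[70,0,-90,0,0]]]'
python3 - <<'E'
from h import *
from bench import r
p,a=rod(.95);rows(r,[(p,223,a)])
c=r.camera("side");cv2.imwrite("pics/side6.png",c["pixels"])
E
```

```text
clock: 10.95
position: [457.5, -168.3, 223.5]
eef_rot: [-0.602, 0.602, -0.371, 0.37]
ft_force: [-3.0, 0.4, -0.8]
finger_gap: 0.169
[-1.5  0.5  0.3] turn 0.0
pos [ 457.5 -168.3  223.5] yaw -63.2 F [-3.   0.4 -0.8] gap 14.9 t 10.95 q7 [ 0.42  0.29 -0.19  1.96  0.07  0.9  -0.91]
clock: 12.45
position: [458.5, -167.9, 315.9]
eef_rot: [0.602, -0.602, 0.37, -0.372]
ft_force: [0.1, 0.8, -0.3]
finger_gap: 0.797
[-1.7 92.9 -0.9] turn -0.0
pos [ 458.5 -167.9  315.9] yaw -63.3 F [ 0.1  0.8 -0.3] gap 70.1 t 12.45 q7 [ 0.43  0.18 -0.19  1.86  0.04  1.1  -0.88]
```

View pics/side6.png

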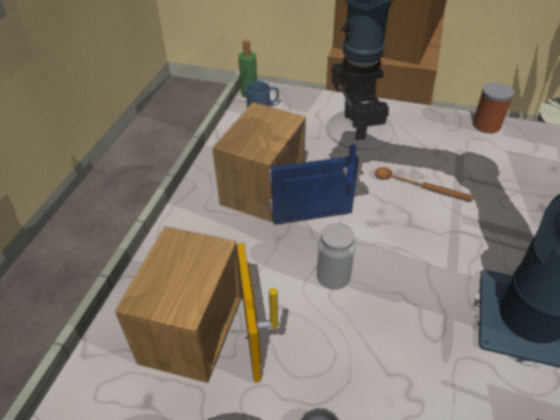

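The rod, top at about (352,150), stands free below the gripper and the door is wide open. Now a measured check from both views.

```bash
python3 -m inch '[[[70,0,-20,0,0],[70,0,-40,0,0],[70,0,-40,0,0],[70,0,-40,0,0],[70,0,-40,0,0]]]'
python3 - <<'E'
from h import *
from bench import r
s0=dict(np.load("pics/side0.npz"))
c=r.camera("side");P=deep(c);P0=deep(s0)
for nm,cc,PP in(("start",s0,P0),("now",c,P)):
    b=cv2.cvtColor(cc["pixels"],cv2.COLOR_BGR2HSV);m=(b[...,0]>105)&(b[...,0]<130)&(b[...,1]>100)
    Q=PP[m&(PP[...,2]>20)&(PP[...,2]<190)&(PP[...,0]>440)&(PP[...,0]<660)&(PP[...,1]<-100)&(PP[...,1]>-330)]
    l=cv2.fitLine(Q[:,:2].astype(np.float32),cv2.DIST_HUBER,0,.01,.01).ravel();print(nm,"open deg",81.2-np.degrees(np.arctan2(l[1],l[0]))%180)
    my=(b[...,0]>15)&(b[...,0]<32)&(b[...,1]>180);k=np.zeros_like(my);k[235:390,230:290]=1
    print("yellow px",np.argwhere(my&k).mean(0),(my&k).sum())
d=cv2.absdiff(c["pixels"],s0["pixels"]).max(2);print("jar diff",d[220:292,312:360].mean(),"yellow diff",d[235:390,230:290].mean(),"bg",d[380:,0:200].mean())
t=r.camera("top");t0=dict(np.load("pics/top0.npz"));d=cv2.absdiff(t["pixels"],t0["pixels"]).max(2);print("top jar",d[255:300,265:310].mean(),"yel",d[180:260,130:245].mean(),"bg",d[90:180,240:330].mean())
PT=deep(t);m=((abs(PT[...,2]-150)<8)&(PT[...,0]<500)&(PT[...,0]>400)&(abs(PT[...,1])<60));print("jar",PT[m].mean(0))
print(r.observe()["ft_force"],r.observe()["clock"])
cv2.imwrite("pics/top7.png",t["pixels"])
E
```

```text
clock: 13.12
position: [457.5, -167.7, 352.7]
eef_rot: [-0.602, 0.602, -0.371, 0.37]
ft_force: [0.0, 0.5, -0.3]
finger_gap: 0.794
start open deg 29.558704
yellow px [310.04397271 252.59287339] 1319
now open deg 54.55181
yellow px [310.04531722 252.64350453] 1324
jar diff 6.7719907407407405 yellow diff 6.350752688172043 bg 6.402375
top jar 14.489382716049382 yel 13.336521739130434 bg 13.704567901234569
jar [450.09774259   1.78876864 149.06244567]
[-0.10197531  0.6892608  -0.16118627] 13.225
```

View pics/top7.png

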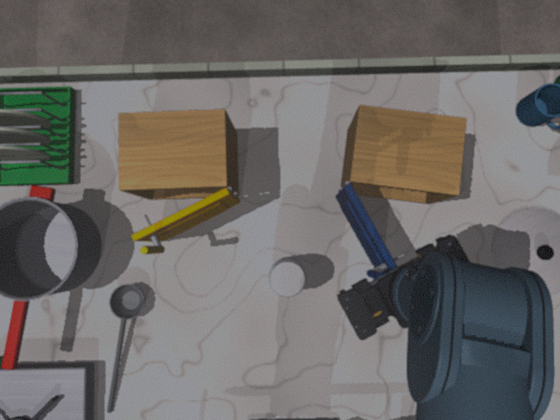

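The top view shows the blue door open, rod at about (376,272), with the gripper well above it. The jar (288,278) and the yellow door are where they started.

```bash
python3 -c "
from bench import r
r.sign_off()"
```

```text
the job is handed in; nothing more can be done
```

I pushed the blue door shut through the catch, pulled it back out and left it open at about 54.5°. I then let go, lifted clear and handed the job in at about 13.2 s.

- **Shut:** with the fingers opened, the door stayed home. When I pressed again, from 10.6 to 23 N, the handle did not move, so the door was on its stop.
- **Open:** the 54.5° comes from the side camera's depth points and agrees with the 0.95 rad (54.4°) I aimed for. Afterwards the gripper was well above the handle and the wrist force was close to zero.
- **Jar and yellow door:** the jar measured within 0.2 mm of its starting place. The yellow door showed no change in either view beyond picture noise.
- **Small disagreements:** my first hinge estimate was about 2 mm off, which caused side forces of 5 to 9 N on the rod while shutting; I corrected it before pulling. With the door shut, the side-camera fit read about 2° off the cupboard front. I trusted the stop test over that fit, because only 214 pixels were in view.

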